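# Take the resonator can off the keeper hook and nest it

### The job

Take the bailed resonator can off the green keeper hook and stand it upright, fully home, in the empty black nest. Its cross bar is caught under the hook's nose lip: holding the can by its bail, push it back so that its own bar presses the red sprung keeper open, lift it off there, and set it down; do not work the keeper with the gripper. Feel gently for the keeper's stop rather than forcing it, lower the can into the nest without dropping it, and leave the copper can, the small attenuator box and the pink bottle where they are.

Things in the scene. Friction and masses are not known exactly. Their poses are not given: they have to be found in the camera images.
- can: loose aluminium can, 0.3 to 0.6 kg, 56 dia x 60 tall, green band, two 10 mm brass stubs on top at x = +-21; hangs by its steel bail on the hook, underside 15 above the bench. Origin: centre of underside. Bail: two flat plates, 26 wide in x, inside faces y = +-16, outside y = +-22, z 58 to 180, joined at the top by an 8 mm rod along y at z 175
- can_grip (a point): grasp point on the can's axis, 150 mm above its underside, 30 below the bail's top; can's axes. Grasp from straight above, fingers closing along y over the two bail plates, 44 mm outside width
- can_bar (a point): middle of the underside of the brass cross bar between the bail plates, 132 mm above the can's underside. Bar: x -7 to +7, 12 high, along y; it rests on the hook's seat
- hook: green hook stand fixed to the bench. Origin: on the bench below the seat; x runs from the nose (-x, open end) back to the post. In this frame: bar x -21 to 113, 22 wide, z 133 to 147; post x 87 to 113; base plate x 58 to 178, 120 wide, 10 high. Can and hook stand at most 20 N between them; fingers must not press on hook or keeper
- hook_seat (a point): centre of the bar's top where the cross bar sits, z 147; hook's axes. The can's axis starts within 2.5 mm of it, with its x along the hook's. The cross bar clears the lip when the can is more than 10 mm back (+x) from here, and meets the hard stop at 12 mm
- hook_lip (a point): rear edge of the lip's top, 3 mm in +x of the seat and 22 above it. The nose, 16 wide, stands at x -21 to -9 up to here, and its lip (6 thick) reaches back over the cross bar. The can must rise more than 22 mm to pass over it, but less than 40 before leaving, then go out in -x at least 60 mm before being raised freely
- hook_stop (a point): hard stop: front of the two fixed cheeks either side of the keeper, 19 mm behind the seat, 10 above the bar's top; cheeks 20 tall, 22 wide over both. Hook's axes
- keeper (a joint): red sprung keeper between the cheeks, 8 x 8, 26 tall above the bar, closed face 8.5 mm behind the seat, pivot pin 24 below the bar's top. 0 shut, positive tipping back in +x, rad. The cross bar needs about 5 N to start it, 8 to 9 N when level with the cheeks (about 0.4 rad); springs shut by itself
- nest_free: the empty nest: green plate 100 x 100 x 6 fixed on the bench with a black cup, inside dia 63, outside dia 73, rim 24 above the bench. Origin: centre of the plate's underside
- nest_free_in (a point): centre of the empty nest's inner floor, 8 mm above the bench, hard; the can's underside rests here with 3.5 mm play all round. Lower the can in slowly (under 0.25 m/s) and let go only when it stands: a drop of more than a few millimetres counts as dropped
- nest_taken: an identical nest, already holding the copper can. Origin: centre of the plate's underside
- neighbour: copper-coloured can 56 dia x 60 tall with a brass knob on top (to z 72), loose in the taken nest; leave alone. Origin: centre of its underside
- attenuator: black ribbed box 100 x 60 x 28, loose, leave alone. Origin: centre of its underside
- cleaner: pink bottle 60 dia x 150 tall, loose, leave alone. Origin: centre of its underside
Things that resemble listed ones, but are neither listed nor needed, are in the scene too. Leave any purple look-alike of the nest_free alone. There is more than one size of the can; the one meant has the size given above.

How it is judged:
On the way, in this order (a step that is already met when the one before it is completed fails the run):
1. the keeper is pressed open by the cross bar, with the can still on the hook (value of joint keeper above 0.22 rad and contact force between can and hook above 1 N and x of can in the frame of hook above 0.0075 m), for 0.1 s.
2. the can is off the hook, out over the nose, and the keeper has sprung shut (horizontal distance between can and hook_seat above 0.055 m and value of joint keeper below 0.05 rad and contact force between can and hook below 0.1 N), for 0.1 s.
At the end, for the whole second after the job is handed in: The can stands upright (within 0.05 rad) and at rest on the floor of the empty nest, within 6 mm of its centre and 4 mm of its floor, released, and the keeper is shut (horizontal distance between can and nest_free_in below 0.006 m and height (world z) of can between 0.005 and 0.012 m and angle between can's own z axis and vertical below 0.05 rad and linear speed of can below 0.02 m/s and value of joint keeper below 0.05 rad); the robot touches nothing.
It fails at once if more than 20 N between can and hook (contact force between can and hook above 20 N).
It fails at once if the gripper presses on the hook or keeper (over 2 N) (contact force between any of the arm, the fingers and hook above 2 N).
It fails at once if the can drops or is slammed into the nest (faster than 0.25 m/s in the last 27 mm above the nest's floor) (linear speed of can above 0.25 m/s and horizontal distance between can and nest_free_in below 0.05 m and height (world z) of can below 0.035 m).
It fails at once if the copper can is disturbed (over 8 mm) (distance of neighbour from where it was at the start of the episode above 0.008 m).
It fails at once if the attenuator or the bottle is pushed (over 15 mm) (distance of any of attenuator, cleaner from where it was at the start of the episode above 0.015 m).
It also fails if it takes over 70 s, if anything falls off the work surface, if the arm or the gripper's body presses on something with over 40 N, if the wrist force passes 120 N, or if a joint passes its speed limit or range.

### The arm

A 7-joint arm with a two-finger parallel gripper is mounted at the origin on the work surface. World frame = base frame: x ahead of the robot, y to its left, z up, the work surface at z = 0. Lengths are in m, angles in rad, forces in N, time in s.
With the tool pointing down it reaches from about 0.35 to 0.9 m from the base axis. Payload 19.9 kg.
Tool frame: the origin (TCP) lies between the finger pads; the fingertips stand 19 mm ahead of it and the grasp point (between the pads) is the TCP; z points along the fingers, y is the line along which they close (so a half turn about z gives the same grasp; the last joint's range is limited). The gripper opens to 94 mm and grips with 3 to 60 N. Pads are 16 mm wide; open, the fingers measure 119 mm over their backs; the gripper's body (75 mm by 177 mm) begins 78 mm behind the grasp point.
Start: joints at [1.139, 0.417, -0.01, 1.614, 0.005, 1.111, -0.053], TCP at [0.238, -0.578, 0.184] pointing down, gripper open.
Joint ranges: [-2.81, 2.81], [-0.39, 2.02], [-1.27, 1.25], [0.06, 2.57], [-1.19, 4.33], [0.19, 2], [-2.82, 2.82]. Speed limits (rad/s): [1.89, 1.89, 2.39, 2.39, 3.01, 3.01, 3.01].

### API

Orientations are given as a 3x3 rotation matrix whose columns are the frame's x, y, z axes.
In Python, from rig import robot gives the robot as it stands. Calls block until the motion is done:
- robot.move_ptp(position, orientation): joint-space move of the TCP to a pose.
- robot.move_linear(position, velocity=0.15, frame=None, threshold=None): straight line of the TCP; frame=None keeps the orientation; velocity is the mean speed in m/s. With threshold (N) it stops when the force on the tool has changed by that much, and returns True; else False.
- robot.goto_joints(angles): joint-space move.
- robot.gripper_to(opening): finger opening in m; the grip force is fixed at half the most; returns when the fingers have stopped.
- robot.pause(seconds).
- robot.ik(position, orientation): joint angles nearest the present ones, or None.
- robot.get_state(): the state.
- robot.grab_frame(name): name is "scene" or "top" or "wrist"; returns the picture (420x560x3 uint8, red, green, blue); there is no depth.
- robot.camera_info(name): a dict with "fx", "fy", "cx", "cy" (pixels), "rvec" (rotation vector, rad) and "tvec" (3), from world to camera coordinates, as OpenCV has them. Camera axes: x right, y down, z forward; pixel columns grow to the right and rows downward; lengths in m; the calibration is good to about 2 mm. A picture is of the moment at which its call begins: read the wrist's pose just before it. camera_info takes no time and is no camera call; for the wrist camera it gives the pose at the moment of the call.
A pose or a line that the arm cannot do raises robot.PlanningError and nothing moves.
- robot.sign_off(): hands the job in; it is judged then, once.
The state is a dict: "time": time; "qpos": joint angles; "joint_vel": joint speeds; "effort": joint torques, N m; "ee_pos": TCP position; "tool_rot": TCP orientation; "force": force on the tool from outside, world axes, zero at the start; "moment": the same for the moment, N m; "opening": finger opening in m; "grasp_force": force on a finger pad.
Only numpy, scipy, OpenCV 4.12 (cv2) and the standard library are available. Lean on these libraries where they do the work, as an engineer would, in place of code of your own. Each camera call takes 0.05 s, during which the arm holds its last target. There are 200 camera calls.

## Working session

There is one attempt and no reset: what is moved stays moved. The work goes in short steps, each a Python script; the robot and the scene stay as the last script left them, time stands still between calls to the robot, and variables do not carry over. Pictures are saved under pics/ and viewed, at most 10 in all, crops included, and the job is handed in when it is done.

```bash
ls; mkdir -p pics; python3 - <<'E'
from rig import robot
import cv2,json
for n in("scene","top"):
    cv2.imwrite(f"pics/{n}0.png",robot.grab_frame(n)[:,:,::-1]); print(n,robot.camera_info(n))
s=robot.get_state(); print(s)
E
```

```text
pics
scene {'fx': 398.25252979161, 'fy': 398.25252979161, 'cx': 282.63529074770696, 'cy': 207.84067472670714, 'rvec': array([ 2.04579073,  1.71594066, -0.48188075]), 'tvec': array([-0.17474951, -0.38705044,  1.52305719])}
top {'fx': 412.63798218465496, 'fy': 412.63798218465496, 'cx': 274.5409342931316, 'cy': 210.14866052630921, 'rvec': array([ 2.16233195, -2.15629609,  0.13448182]), 'tvec': array([0.09214428, 0.58824163, 1.3228836 ])}
{'time': 0.1, 'qpos': array([ 1.13850662,  0.41792158, -0.01028346,  1.61406706,  0.00471902,
        1.11066602, -0.05299568]), 'joint_vel': array([-1.13495021e-03,  5.34386758e-04,  1.42511171e-03, -1.70358584e-03,
        1.78663046e-03,  1.15002312e-03, -7.70576298e-05]), 'effort': array([ 1.04847557e-03, -8.52581549e+01,  6.39982224e-01, -4.26694858e+01,
       -4.89017623e-02,  1.64860440e-02,  3.81821815e-05]), 'ee_pos': array([ 0.23792224, -0.57758847,  0.18390311]), 'tool_rot': array([[ 9.24607478e-01,  3.80920948e-01, -4.93060920e-04],
       [ 3.80921252e-01, -9.24607031e-01,  9.14993254e-04],
       [-1.07347496e-04, -1.03382699e-03, -9.99999460e-01]]), 'force': array([0.0406903 , 0.47988624, 0.52636254]), 'moment': array([ 0.01237547, -0.00142334, -0.0211551 ]), 'grasp_force': 0.0, 'opening': 0.09412448592225317}
```

View pics/scene0.png

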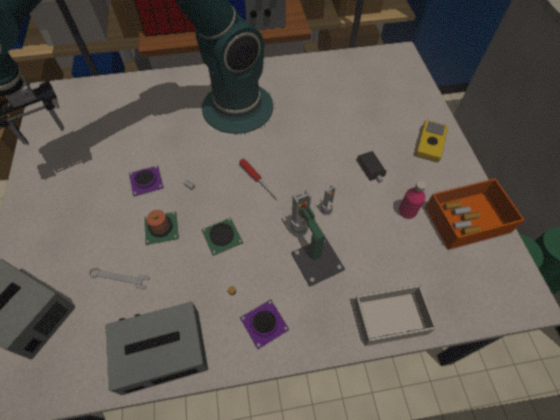

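View pics/top0.png

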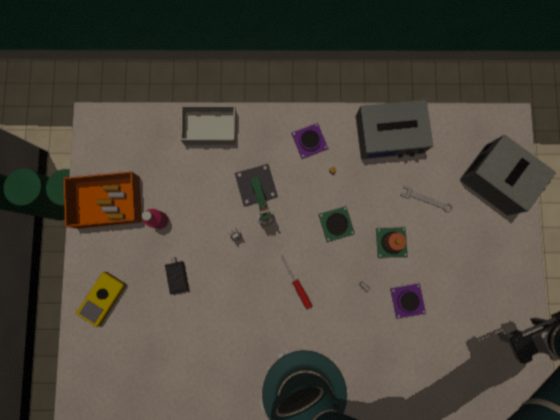

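The scene view shows two can candidates: the one hanging on the green hook at about (302,215), and a smaller look-alike standing free at (328,200). In the top view these are at (266,218) and (236,236). The hanging one fits. The empty green nest is at scene (222,236) and top (337,223). The taken nest is at top (392,242), and the two purple ones are look-alikes. Next I'll measure these.

```bash
cat > h.py <<'E'
import numpy as np,cv2
from rig import robot
def ray(ci,uv):
    R=cv2.Rodrigues(np.array(ci["rvec"]))[0]; t=np.array(ci["tvec"])
    d=R.T@np.array([(uv[0]-ci["cx"])/ci["fx"],(uv[1]-ci["cy"])/ci["fy"],1]); return -R.T@t,d
def cast(ci,uv,z):
    o,d=ray(ci,uv); return o+d*(z-o[2])/d[2]
def proj(ci,p):
    K=np.array([[ci["fx"],0,ci["cx"]],[0,ci["fy"],ci["cy"]],[0,0,1.]])
    return cv2.projectPoints(np.array(p,float).reshape(-1,1,3),np.array(ci["rvec"]),np.array(ci["tvec"]),K,None)[0][:,0]
def tri(a,b):
    (o1,d1),(o2,d2)=a,b
    s=np.linalg.lstsq(np.c_[d1,-d2],o2-o1,rcond=None)[0]
    p,q=o1+d1*s[0],o2+d2*s[1]; return (p+q)/2,np.linalg.norm(p-q)
def blobs(mask,amin=60):
    n,l,st,c=cv2.connectedComponentsWithStats(mask.astype(np.uint8)); 
    return [(st[i,4],c[i],l==i) for i in range(1,n) if st[i,4]>amin]
def rect_cast(ci,m,z):
    cs=max(cv2.findContours(m.astype(np.uint8),0,1)[0],key=cv2.contourArea)[:,0]
    P=np.array([cast(ci,p,z)[:2] for p in cs],np.float32)*1000
    return cv2.minAreaRect(P)
E
python3 - <<'E'
from h import *
for n in("top","scene"):
    im=cv2.imread(f"pics/{n}0.png"); ci=robot.camera_info(n); h=cv2.cvtColor(im,cv2.COLOR_BGR2HSV)
    H,S,V=cv2.split(h)
    g=(H>45)&(H<95)&(S>70)
    for a,c,m in blobs(g):
        if 60<a<3000: print(n,"green",a,c.round(),rect_cast(ci,m,.006))
    roi={"top":(230,160,285,210),"scene":(285,235,350,290)}[n]
    k=np.zeros_like(V,bool);x0,y0,x1,y1=roi;k[y0:y1,x0:x1]=True
    d=k&(V<95)
    for a,c,m in blobs(d,150): print(n,"plate",a,c.round(),rect_cast(ci,m,.010))
    x0,y0,x1,y1={"top":(215,150,365,260),"scene":(190,170,360,295)}[n]
    if n=="top": cv2.imwrite("pics/t.png",cv2.resize(im[y0:y1,x0:x1],None,fx=5,fy=5,interpolation=2))
    else: cv2.imwrite("pics/s.png",cv2.resize(im[y0:y1,x0:x1],None,fx=4.5,fy=4.5,interpolation=2))
E
```

```text
top green 2702 [ 33. 193.] ((648.07421875, 912.3299560546875), (230.606201171875, 169.50547790527344), 88.85421752929688)
top green 214 [258. 191.] ((653.9126586914062, 147.27151489257812), (98.64299011230469, 28.98768424987793), 18.538463592529297)
top green 333 [335. 224.] ((546.4371337890625, -112.71408081054688), (92.43528747558594, 93.31234741210938), 16.145076751708984)
top green 302 [388. 242.] ((485.81915283203125, -295.29071044921875), (91.28630065917969, 94.01827239990234), 3.933837652206421)
top green 2487 [307. 385.] ((27.67670440673828, -2.660247802734375), (205.28067016601562, 263.4456481933594), 0.10416796803474426)
top green 407 [551. 389.] ((34.43724822998047, -788.961181640625), (84.70723724365234, 105.35979461669922), 73.41104125976562)
top green 67 [298. 387.] ((26.39695930480957, 16.46609115600586), (27.190052032470703, 50.458492279052734), 17.756587982177734)
top green 457 [538. 414.] ((-52.4732666015625, -738.2963256835938), (42.30611038208008, 146.9685821533203), 0.10416726022958755)
top plate 1332 [256. 186.] ((663.8280639648438, 153.70327758789062), (151.406
[... 517 characters left out ...]
0751953, 60.42979431152344), 41.223045349121094)
scene green 243 [163. 232.] ((488.9335021972656, -293.7016296386719), (90.28914642333984, 93.10155487060547), 3.169764518737793)
scene green 103 [315. 229.] ((572.2218017578125, 174.40065002441406), (75.68807220458984, 22.81259536743164), 15.508602142333984)
scene green 1300 [547. 255.] ((772.718994140625, 826.4580688476562), (107.77640533447266, 230.80487060546875), 59.67668151855469)
scene green 201 [222. 242.] ((550.0364379882812, -110.60905456542969), (89.41719055175781, 89.21387481689453), 16.26413917541504)
scene plate 1635 [317. 259.] ((660.7974243164062, 152.86195373535156), (166.18421936035156, 120.43582916259766), 15.670417785644531)
```

View pics/t.png

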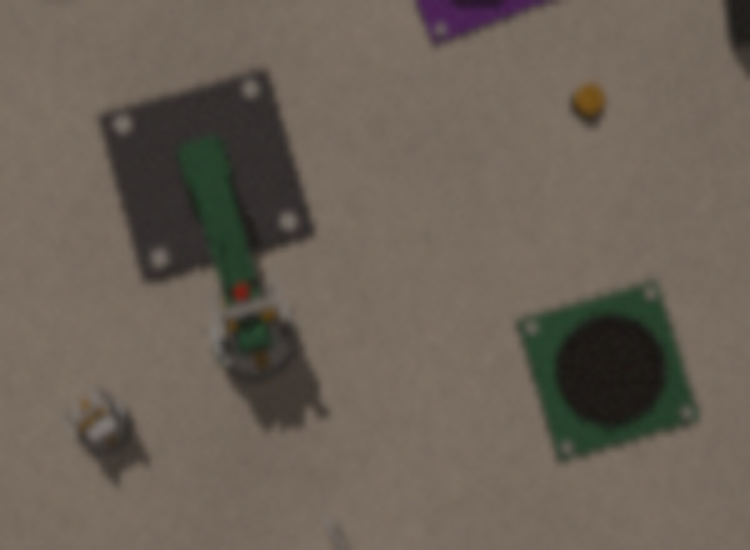

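The crop shows the right can hanging on the hook: bail rod at crop (222..287, ~304), lying along the hook's y. The small look-alike stands free at (100,425), and the empty green nest is at (610,370). I'll compute rough poses, then look down with the wrist camera.

```bash
cat >> h.py <<'E'
def down(yaw):
    c,s=np.cos(yaw),np.sin(yaw); return np.array([[c,s,0],[s,-c,0],[0,0,-1.]])
E
python3 - <<'E'
from h import *
ci=robot.camera_info("top")
c=lambda x,y,z:cast(ci,(x/5+215-.4,y/5+150-.4),z)
P=np.array([c(*p,.01) for p in((100,115),(265,70),(315,235),(143,282))]);print(P.round(4));
e=[P[1]-P[2],P[0]-P[3]];print([np.degrees(np.arctan2(v[1],v[0])) for v in e],[np.linalg.norm(v) for v in e])
yaw=np.mean([np.arctan2(v[1],v[0]) for v in e]);ctr=P.mean(0);hx=np.array([np.cos(yaw),np.sin(yaw),0])
seat=ctr-.118*hx;print("seat",seat,"yaw",yaw)
r=[c(222,312,.19),c(287,297,.19)];print("rod",r,np.mean(r,0),np.linalg.norm(r[0]-r[1]))
N=np.array([c(*p,.006) for p in((517,322),(657,280),(700,420),(560,463))]);print("nest",N.mean(0),np.linalg.norm(N[0]-N[1]),c(610,370,.024))
D=down(yaw)
p=robot.get_state()["ee_pos"];robot.move_linear([p[0],p[1],.42])
t=seat-.06*hx
robot.move_ptp([t[0],t[1],.42],D)
ci=robot.camera_info("wrist");im=robot.grab_frame("wrist");cv2.imwrite("pics/w1.png",im[:,:,::-1])
o,_=ray(ci,(0,0));print("cam",o,ci,robot.get_state()["ee_pos"],proj(ci,[seat+[0,0,.15]]))
E
```

```text
[[0.7191 0.2296 0.01  ]
 [0.7507 0.1178 0.01  ]
 [0.6372 0.0836 0.01  ]
 [0.6049 0.1991 0.01  ]]
[np.float64(16.782374034611962), np.float64(14.966698735379047)] [np.float64(0.11855391435801128), np.float64(0.11825135358917012)]
seat [0.56448119 0.12522575 0.01      ] yaw 0.2770629271458097
rod [array([0.56347695, 0.13937853, 0.19      ]), array([0.57240155, 0.10151714, 0.19      ])] [0.56793925 0.12044783 0.19      ] 0.038899011086010106
nest [ 0.5461872  -0.11350236  0.006     ] 0.09900029063361215 [ 0.54519014 -0.11176049  0.024     ]
cam [0.57388055 0.12751732 0.62063091] {'fx': 328.6162988061745, 'fy': 328.6162988061745, 'cx': 282.66192960189113, 'cy': 207.18103223191846, 'rvec': array([-2.34687961,  1.77308312,  0.21608095]), 'tvec': array([-0.03370801,  0.42127063,  0.74308621])} [0.50701185 0.10812384 0.41990748] [[282.60912035 133.44843654]]
```

View pics/w1.png

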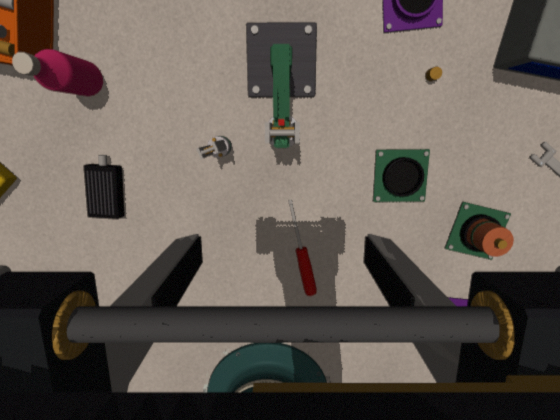

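The wrist view shows the hook plate at (246..317, 22..98), aligned with the image axes. The bail rod is at (282,126), the empty nest at (402,176), the attenuator at (104,190) and the bottle at (70,75). Refining from this picture.

```bash
python3 - <<'E'
from h import *
im=cv2.imread("pics/w1.png"); ci=robot.camera_info("wrist")
H,S,V=cv2.split(cv2.cvtColor(im,cv2.COLOR_BGR2HSV))
def roi(m,x0,y0,x1,y1):
    k=np.zeros_like(V,bool);k[y0:y1,x0:x1]=True;return k&m
g=(H>45)&(H<95)&(S>70)
for a,c,m in blobs(roi(g,360,140,440,212),300): print("nest",a,c,rect_cast(ci,m,.006))
d=roi((V<100)|g,235,10,330,100)
for a,c,m in blobs(d,300): print("plate",a,c,rect_cast(ci,m,.010))
dk=roi(V<55,380,150,425,200)
for a,c,m in blobs(dk,200):
    print("hole",a,c,rect_cast(ci,m,.024))
P=np.array([cast(ci,p,.01) for p in((246,23),(316.5,22),(317,97),(247,98))]);print(P.mean(0))
x0,y0,x1,y1=250,95,320,155
cv2.imwrite("pics/wc.png",cv2.resize(im[y0:y1,x0:x1],None,fx=10,fy=10,interpolation=2))
E
```

```text
nest 1318 [397.84446131 173.19575114] ((547.035400390625, -109.9193115234375), (96.57516479492188, 97.235595703125), 16.24131965637207)
plate 5097 [281.22817344  59.66823622] ((677.217529296875, 160.18704223632812), (123.27338409423828, 119.42688751220703), 15.86483097076416)
hole 1348 [402.61053412 176.56083086] ((547.3357543945312, -107.73322296142578), (71.7684326171875, 76.59453582763672), 15.864215850830078)
[0.67831643 0.15954283 0.01      ]
```

View pics/wc.png

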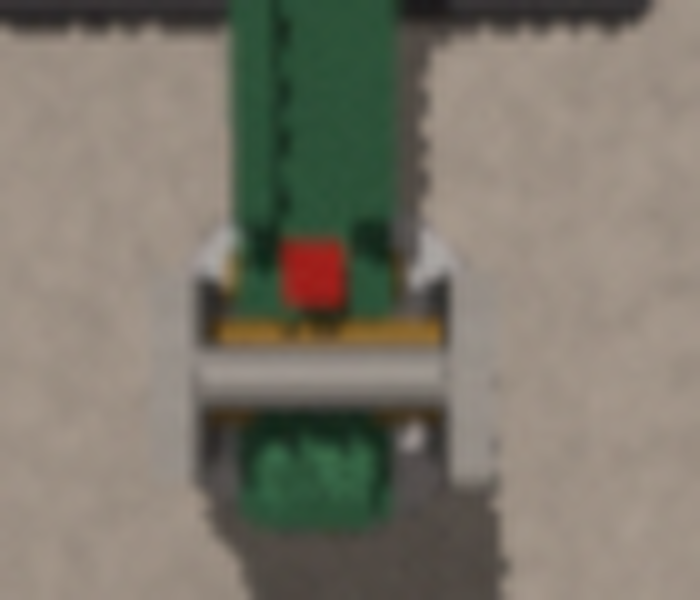

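The enlarged crop confirms it: full-size bail (34.5 px ≈ 44 mm over the plates), brass cross bar under the rod, red keeper at crop (315,275), nose at (318,470). This is the right can. I'll measure the nest and can from opposed wrist orientations to cancel any hand-eye error.

```bash
python3 - <<'E'
from h import *
ci=robot.camera_info("wrist")
print("can",cast(ci,(282.0,132.5),.194))
R0=robot.get_state()["tool_rot"]; y0=np.arctan2(R0[1,0],R0[0,0])
N=np.array([.547,-.111])
tiles=[]
for k,dy in enumerate((0,np.pi/2,-np.pi/2,np.pi)):
    y=y0+dy; D=down(y); t=N-.07*D[:2,0]
    try:
        robot.move_ptp([t[0],t[1],.36],D)
    except robot.PlanningError as e: print(dy,e); continue
    ci=robot.camera_info("wrist");im=robot.grab_frame("wrist")[:,:,::-1].copy();cv2.imwrite(f"pics/n{k}.png",im)
    H,S,V=cv2.split(cv2.cvtColor(im,cv2.COLOR_BGR2HSV))
    g=(H>45)&(H<95)&(S>70)
    u=proj(ci,[[*N,.006]])[0].astype(int); m=np.zeros_like(g); m[max(0,u[1]-55):u[1]+55,max(0,u[0]-55):u[0]+55]=True
    cs=cv2.findContours((g&m).astype(np.uint8),0,1)[0]; c=max(cs,key=cv2.contourArea)
    k_=np.zeros(g.shape,np.uint8);cv2.drawContours(k_,[c],-1,1,-1)
    print(dy,u,rect_cast(ci,k_,.006))
    tiles.append(cv2.resize(im[max(0,u[1]-60):u[1]+60,u[0]-60:u[0]+60],(390,290)))
cv2.imwrite("pics/tiles.png",np.vstack([np.hstack(tiles[:2]),np.hstack((tiles+tiles)[2:4])]))
print(robot.get_state()["time"])
E
```

```text
can [0.56606615 0.12653746 0.194     ]
0 [283 126] ((546.9967041015625, -110.86808776855469), (95.59388732910156, 97.36419677734375), 15.943204879760742)
1.5707963267948966 [282 126] ((547.017333984375, -110.67953491210938), (97.497802734375, 97.18769836425781), 16.358848571777344)
-1.5707963267948966 [282 125] ((547.2125244140625, -111.04467010498047), (97.4678955078125, 96.88020324707031), 15.887102127075195)
3.141592653589793 [282 125] ((546.4715576171875, -111.16661834716797), (96.88124084472656, 97.2883071899414), 15.850144386291504)
13.3333
```

View pics/tiles.png

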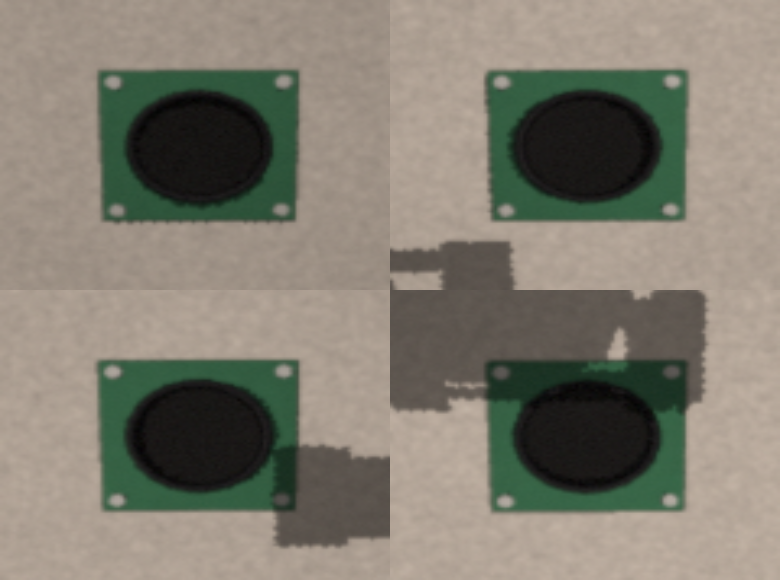

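Nest at (0.5469, -0.1109), where four views agree to within 1 mm. The can's axis is at (0.5661, 0.1265) with yaw 0.277, which is +1.1 mm from the seat and consistent with the stated 2.5 mm limit. Grasping now.

```bash
cat >> h.py <<'E'
YAW=0.277; HX=np.array([np.cos(YAW),np.sin(YAW),0]); D=down(YAW); CAN=np.array([.5661,.1265,0]); NEST=np.array([.5469,-.1109,0])
def st(tag,f0=np.zeros(3)):
    s=robot.get_state(); f=s["force"]-f0; d=s["ee_pos"]-CAN
    print(tag,"t%.2f"%s["time"],"along %.2f lat %.2f z %.2f mm"%(d@HX*1e3,(d@np.cross([0,0,1],HX))*1e3,s["ee_pos"][2]*1e3),"Fx %.2f Fz %.2f"%(f@HX,f[2]),"mom",s["moment"].round(2),"open %.4f g %.1f"%(s["opening"],s["grasp_force"])); return s
E
python3 - <<'E'
from h import *
robot.move_ptp(CAN+[0,0,.30],D); robot.gripper_to(.075)
print(robot.move_linear(CAN+[0,0,.165],velocity=.1,threshold=8))
s=st("pre"); robot.gripper_to(.04); s=st("grip"); robot.pause(.2); st("rest")
cv2.imwrite("pics/g.png",robot.grab_frame("wrist")[:,:,::-1])
E
```

```text
False
pre t18.27 along 0.30 lat -0.01 z 165.54 mm Fx 0.37 Fz 0.02 mom [0.01 0.02 0.07] open 0.0749 g 0.0
grip t18.86 along 0.04 lat -0.06 z 165.08 mm Fx 0.32 Fz 1.58 mom [-0.12  0.    0.01] open 0.0436 g 30.0
rest t19.06 along 0.03 lat -0.09 z 165.09 mm Fx -0.27 Fz 1.51 mom [-0.18  0.01 -0.04] open 0.0435 g 30.0
```

```bash
python3 - <<'E'
from h import *
z=.165; f0=st("start")["force"]
steps=list(np.arange(1,8.01,1))+list(np.arange(8.5,13.01,.5))
for a in steps:
    hit=robot.move_linear(CAN+HX*a/1e3+[0,0,z],velocity=.01,threshold=7)
    s=st(f"{a:.1f} {hit}",f0); F=abs((s["force"]-f0)@HX)
    if F>12.5 or hit: break
robot.pause(.15); st("hold",f0)
E
```

```text
start t19.11 along 0.06 lat -0.06 z 165.09 mm Fx -0.31 Fz 2.61 mom [-0.18 -0.    0.01] open 0.0439 g 30.0
1.0 False t19.36 along 0.66 lat -0.07 z 165.04 mm Fx -3.52 Fz 3.67 mom [-0.58  1.02  0.01] open 0.0440 g 30.0
2.0 False t19.61 along 1.76 lat 0.05 z 165.07 mm Fx -3.14 Fz 2.25 mom [-0.38  0.9  -0.02] open 0.0434 g 30.0
3.0 False t19.86 along 2.65 lat 0.10 z 165.03 mm Fx -3.98 Fz 3.73 mom [-0.35  1.09  0.03] open 0.0438 g 30.0
4.0 False t20.11 along 3.45 lat 0.08 z 165.08 mm Fx -6.22 Fz 5.70 mom [-0.59  1.68 -0.02] open 0.0440 g 30.0
5.0 False t20.36 along 4.36 lat 0.14 z 165.07 mm Fx -6.01 Fz 5.51 mom [-0.58  1.84 -0.  ] open 0.0435 g 30.0
6.0 False t20.61 along 5.36 lat 0.11 z 165.04 mm Fx -6.71 Fz 5.58 mom [-0.65  1.76 -0.03] open 0.0438 g 30.0
7.0 False t20.86 along 6.35 lat 0.13 z 165.07 mm Fx -7.21 Fz 5.17 mom [-0.6   1.86  0.02] open 0.0436 g 30.0
8.0 False t21.11 along 7.34 lat 0.14 z 165.02 mm Fx -7.18 Fz 4.64 mom [-0.54  1.78  0.02] open 0.0436 g 30.0
8.5 False t21.36 along 7.78 lat 0.16 z 165.02 mm Fx -7.75 Fz 4.37 mom [-0.55  1.9   0.04] open 0.0434 g 30.0
9.0 False t2
[... 385 characters left out ...]
m [-0.53  1.97 -0.01] open 0.0433 g 30.0
11.0 False t22.61 along 10.20 lat 0.19 z 164.91 mm Fx -7.27 Fz 4.31 mom [-0.54  1.92  0.03] open 0.0436 g 30.0
11.5 False t22.86 along 10.64 lat 0.19 z 164.88 mm Fx -7.20 Fz 3.42 mom [-0.56  1.95  0.  ] open 0.0433 g 30.0
12.0 False t23.11 along 11.12 lat 0.16 z 164.86 mm Fx -7.70 Fz 3.73 mom [-0.51  1.96 -0.01] open 0.0441 g 30.0
12.5 False t23.36 along 11.59 lat 0.15 z 164.82 mm Fx -7.96 Fz 2.99 mom [-0.56  2.    0.01] open 0.0439 g 30.0
13.0 False t23.61 along 12.06 lat 0.16 z 164.78 mm Fx -6.49 Fz 3.04 mom [-0.56  1.94  0.02] open 0.0432 g 30.0
hold t23.76 along 12.07 lat 0.19 z 164.80 mm Fx -7.85 Fz 2.27 mom [-0.52  1.96  0.04] open 0.0437 g 30.0
```

The force has been flat at about 7 N beyond the expected stop, so the can may be tilting or slipping in the grip. I'll look before going further.

```bash
python3 - <<'E'
from h import *
ci=robot.camera_info("wrist");w=robot.grab_frame("wrist")[:,:,::-1];s=robot.grab_frame("scene")[:,:,::-1]
cv2.imwrite("pics/pw.png",w);cv2.imwrite("pics/ps.png",s)
u=proj(ci,[CAN+[0,0,.19]])[0].astype(int);print(u)
a=cv2.resize(w[max(0,u[1]-100):u[1]+100,u[0]-130:u[0]+130],(400,308))
b=cv2.resize(s[170:270,240:370],(400,308),interpolation=2)
cv2.imwrite("pics/p.png",np.hstack([a,b]))
E
```

```text
[283 271]
```

View pics/p.png

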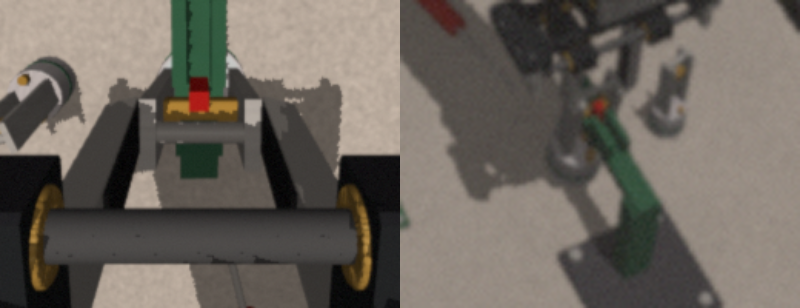

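Left (wrist): the brass bar at (200,108) is up against the red keeper at (200,93), with the rod at (200,132). I'll compare the bar and rod positions in the camera frame with the picture taken at grip time to get slip and tilt.

```bash
python3 - <<'E'
from h import *
ci=robot.camera_info("wrist");T=[]
for n in("g","pw"):
    im=cv2.imread(f"pics/{n}.png");H,S,V=cv2.split(cv2.cvtColor(im,cv2.COLOR_BGR2HSV))
    k=np.zeros_like(V,bool);k[180:300,230:335]=True
    br=k&(H>12)&(H<28)&(S>120); ys,xs=np.nonzero(br); print(n,"brass",len(ys),np.percentile(ys,[2,50,98]) ,np.percentile(xs,[2,98]))
    rd=k&((H<8)|(H>172))&(S>150)&(V>80); ys,xs=np.nonzero(rd); print("red",len(ys),ys.min() if len(ys) else 0,ys.max() if len(ys) else 0)
    T.append(cv2.resize(im[170:300,215:350],None,fx=2.9,fy=4,interpolation=2))
    col=im[200:285:2,282].mean(1).round().astype(int);print(list(zip(range(200,285,2),col.tolist())))
for nm,u,z in(("rod",256.7,.189),("barback",234,.159)):
    p=cast(ci,(283,u),z);print(nm,(p-CAN)@HX*1e3)
cv2.imwrite("pics/cmp.png",np.hstack(T))
E
```

```text
g brass 711 [221.  230.  242.8] [259. 307.]
red 255 206 227
[(200, 70), (202, 67), (204, 65), (206, 38), (208, 33), (210, 34), (212, 33), (214, 40), (216, 71), (218, 74), (220, 73), (222, 75), (224, 75), (226, 73), (228, 97), (230, 64), (232, 34), (234, 52), (236, 66), (238, 67), (240, 57), (242, 34), (244, 48), (246, 106), (248, 128), (250, 86), (252, 91), (254, 85), (256, 80), (258, 73), (260, 40), (262, 33), (264, 36), (266, 34), (268, 38), (270, 76), (272, 87), (274, 88), (276, 83), (278, 85), (280, 87), (282, 88), (284, 90)]
pw brass 622 [234. 242. 249.] [259.   306.58]
red 181 229 243
[(200, 69), (202, 69), (204, 70), (206, 70), (208, 70), (210, 68), (212, 70), (214, 68), (216, 69), (218, 69), (220, 64), (222, 31), (224, 34), (226, 26), (228, 28), (230, 53), (232, 76), (234, 78), (236, 75), (238, 77), (240, 76), (242, 81), (244, 93), (246, 62), (248, 55), (250, 62), (252, 72), (254, 80), (256, 90), (258, 89), (260, 83), (262, 73), (264, 42), (266, 30), (268, 36), (270, 35), (272, 35), (274, 37), (276, 36), (278, 37), (280, 36), (282, 35), (284, 36)]
rod 8.899643731180234
barback 12.507193790455993
```

View pics/cmp.png

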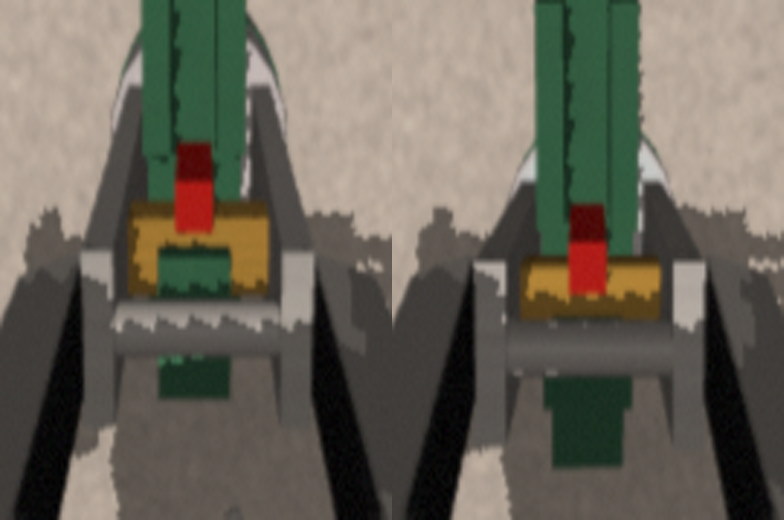

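The bar only followed about 4 to 5 mm. The can both tilted and slipped, because the grip is about 15 mm above the bar's contact. I'll ease back, release it on the seat, and regrip at the cross bar's height, where the push makes no tipping moment. The fingers stay outside the bail, clear of the hook.

```bash
python3 - <<'E'
from h import *
robot.move_linear(CAN+HX*.005+[0,0,.165],velocity=.02); st("back")
robot.gripper_to(.062); robot.pause(.6)
robot.move_linear(CAN+[0,0,.151],velocity=.05); s=st("open")
ci=robot.camera_info("wrist");w=robot.grab_frame("wrist")[:,:,::-1];cv2.imwrite("pics/r0.png",w)
robot.gripper_to(.04); robot.pause(.1); f0=st("grip")["force"]
for a in (1,2,3,4):
    hit=robot.move_linear(CAN+HX*a/1e3+[0,0,.151],velocity=.01,threshold=7); st(f"{a} {hit}",f0)
    if hit: break
w2=robot.grab_frame("wrist")[:,:,::-1];cv2.imwrite("pics/r1.png",w2)
for im in(w,w2):
    H,S,V=cv2.split(cv2.cvtColor(im.copy(),cv2.COLOR_BGR2HSV));k=np.zeros_like(V,bool);k[180:300,230:335]=True
    br=k&(H>12)&(H<28)&(S>120); ys,xs=np.nonzero(br); print("brass",len(ys),np.percentile(ys,[2,50,98]))
cv2.imwrite("pics/cmp2.png",np.hstack([cv2.resize(i[170:300,215:350],None,fx=2.9,fy=4,interpolation=2) for i in(w,w2)]))
E
```

```text
back t24.41 along 5.26 lat 0.08 z 165.10 mm Fx 3.15 Fz -0.57 mom [ 0.5  -0.94  0.03] open 0.0440 g 30.0
open t25.97 along -0.21 lat 0.02 z 150.77 mm Fx -0.12 Fz 0.20 mom [-0.02 -0.01 -0.01] open 0.0620 g 0.0
grip t26.54 along 0.07 lat -0.03 z 151.12 mm Fx -0.19 Fz 2.08 mom [-0.06  0.14 -0.01] open 0.0437 g 30.0
1 False t26.79 along 0.73 lat -0.00 z 151.05 mm Fx -4.07 Fz 3.53 mom [-0.3   1.01  0.01] open 0.0436 g 30.0
2 False t27.04 along 1.77 lat 0.02 z 151.06 mm Fx -3.45 Fz 2.30 mom [-0.38  1.14 -0.05] open 0.0439 g 30.0
3 False t27.29 along 2.78 lat 0.01 z 151.08 mm Fx -4.29 Fz 3.21 mom [-0.38  1.14  0.04] open 0.0436 g 30.0
4 False t27.54 along 3.56 lat 0.03 z 151.01 mm Fx -4.86 Fz 4.83 mom [-0.44  1.49 -0.02] open 0.0440 g 30.0
brass 786 [228. 237. 251.]
brass 870 [229. 240. 253.]
```

View pics/cmp2.png

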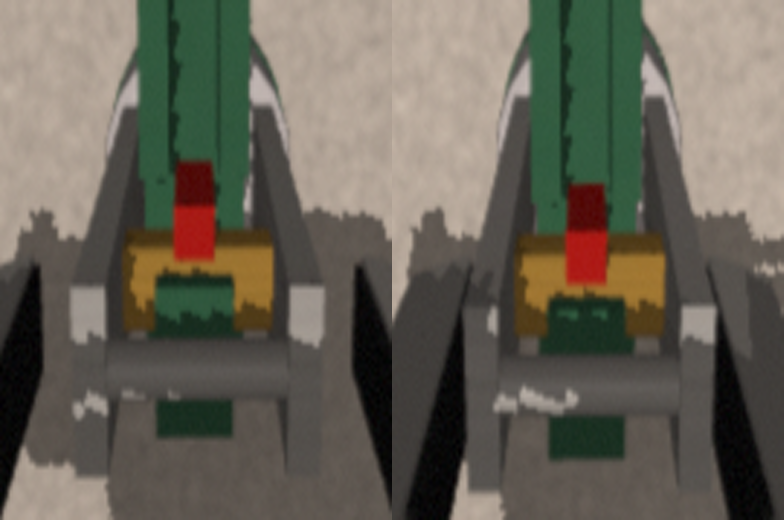

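After the regrip the bar follows: it lags about 1 mm, the can is near upright, and the seat supplies most of the friction. I'll lift 1 mm to unload the seat (there is 4 mm of play under the lip), then continue while tracking the bar by camera.

```bash
cat >> h.py <<'E'
def bar(zt):
    ci=robot.camera_info("wrist");im=robot.grab_frame("wrist")[:,:,::-1].copy()
    H,S,V=cv2.split(cv2.cvtColor(im,cv2.COLOR_BGR2HSV));k=np.zeros_like(V,bool);k[180:300,230:335]=True
    br=(k&(H>12)&(H<28)&(S>120)).astype(np.uint8); ys,xs=np.nonzero(br); r=np.percentile(ys,2)
    p=cast(ci,(282,r),zt); print("   bar row %.1f centre along %.2f"%(r,((p-CAN)@HX-.007)*1e3)); return im
E
python3 - <<'E'
from h import *
f0=np.array([0,0,0.])
bar(.159)
robot.move_linear(CAN+HX*.004+[0,0,.1522],velocity=.01); st("lift",f0); bar(.160)
for a in (5,6,7,8,9,10):
    hit=robot.move_linear(CAN+HX*a/1e3+[0,0,.1522],velocity=.01,threshold=7); s=st(f"{a} {hit}",f0); im=bar(.160)
    if hit or abs(s["force"]@HX)>12.5: break
cv2.imwrite("pics/r2.png",im)
cv2.imwrite("pics/r2c.png",cv2.resize(im[170:300,215:350],None,fx=2.9,fy=4,interpolation=2))
E
```

```text
bar row 229.0 centre along 4.87
lift t27.91 along 3.49 lat 0.01 z 151.81 mm Fx -4.54 Fz -2.56 mom [-0.32  1.13 -0.01] open 0.0440 g 30.0
   bar row 229.0 centre along 4.88
5 False t28.21 along 4.60 lat 0.01 z 151.94 mm Fx -4.81 Fz -1.95 mom [-0.44  1.43 -0.03] open 0.0436 g 30.0
   bar row 229.0 centre along 5.93
6 False t28.51 along 5.59 lat 0.01 z 151.98 mm Fx -5.90 Fz -0.72 mom [-0.41  1.51 -0.03] open 0.0441 g 30.0
   bar row 229.0 centre along 6.91
7 False t28.81 along 6.60 lat -0.02 z 152.03 mm Fx -6.57 Fz -0.83 mom [-0.38  1.56  0.04] open 0.0438 g 30.0
   bar row 229.0 centre along 7.90
8 False t29.11 along 7.57 lat -0.01 z 152.03 mm Fx -5.73 Fz -0.21 mom [-0.46  1.68  0.01] open 0.0441 g 30.0
   bar row 229.0 centre along 8.87
9 False t29.41 along 8.53 lat -0.02 z 152.04 mm Fx -7.44 Fz -0.87 mom [-0.46  1.73  0.  ] open 0.0438 g 30.0
   bar row 229.0 centre along 9.84
10 False t29.71 along 9.46 lat 0.01 z 151.98 mm Fx -6.91 Fz -0.07 mom [-0.47  1.76 -0.01] open 0.0443 g 30.0
   bar row 230.0 centre along 10.15
```

```bash
python3 - <<'E'
from h import *
f0=np.zeros(3)
for a in (10.5,11,11.5,12,12.5,13,13.5):
    hit=robot.move_linear(CAN+HX*a/1e3+[0,0,.1522],velocity=.01,threshold=5); s=st(f"{a} {hit}",f0); im=bar(.160)
    if hit or abs(s["force"]@HX)>11: break
cv2.imwrite("pics/r2.png",im)
a=im[170:300,215:350]; s=robot.grab_frame("scene")[:,:,::-1]
cv2.imwrite("pics/r2c.png",np.hstack([cv2.resize(a,(392,520),interpolation=2),cv2.resize(s[165:270,265:345],(400,520),interpolation=2)]))
E
```

```text
10.5 False t30.01 along 9.94 lat 0.01 z 151.97 mm Fx -7.29 Fz -0.07 mom [-0.52  1.84  0.08] open 0.0435 g 30.0
   bar row 230.0 centre along 10.61
11 False t30.31 along 10.38 lat 0.01 z 151.94 mm Fx -6.88 Fz -0.32 mom [-0.5   1.86  0.04] open 0.0435 g 30.0
   bar row 230.0 centre along 11.08
11.5 False t30.61 along 10.84 lat -0.01 z 151.91 mm Fx -8.36 Fz -0.97 mom [-0.49  1.84 -0.06] open 0.0434 g 30.0
   bar row 230.0 centre along 11.54
12 False t30.91 along 11.28 lat -0.02 z 151.87 mm Fx -7.49 Fz -0.77 mom [-0.48  1.93 -0.04] open 0.0436 g 30.0
   bar row 230.0 centre along 12.01
12.5 False t31.21 along 11.74 lat -0.02 z 151.81 mm Fx -7.06 Fz -0.89 mom [-0.52  2.02  0.04] open 0.0442 g 30.0
   bar row 230.0 centre along 12.47
13 False t31.51 along 12.18 lat 0.00 z 151.75 mm Fx -7.54 Fz -1.28 mom [-0.55  2.02  0.01] open 0.0440 g 30.0
   bar row 229.0 centre along 13.57
13.5 False t31.81 along 12.62 lat -0.01 z 151.73 mm Fx -7.38 Fz -1.65 mom [-0.54  2.12  0.01] open 0.0437 g 30.0
   bar row 229.0 centre along 14.02
```

View pics/r2c.png

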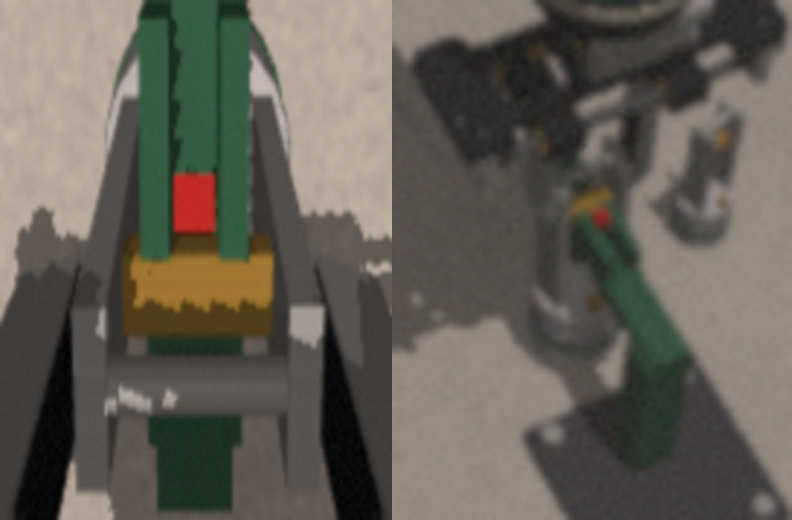

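The wrist view shows the keeper (195,200) tipped back between the cheeks, the brass bar (200,290) almost at the cheek fronts, and the lip clear in front. I'll keep feeling for the stop.

```bash
python3 - <<'E'
from h import *
for a in (14,14.5,15,15.5,16):
    hit=robot.move_linear(CAN+HX*a/1e3+[0,0,.1522],velocity=.01,threshold=5); robot.pause(.05)
    s=st(f"{a} {hit}"); F=np.mean([-s["force"]@HX]); im=bar(.160)
    if hit or F>10.5 or (a-(s["ee_pos"]-CAN)@HX*1e3)>1.25: break
cv2.imwrite("pics/r3.png",im)
E
```

```text
14 False t32.21 along 13.03 lat -0.01 z 151.65 mm Fx -8.42 Fz -2.60 mom [-0.57  2.13 -0.02] open 0.0438 g 30.0
   bar row 229.0 centre along 14.46
14.5 False t32.56 along 13.46 lat 0.05 z 151.61 mm Fx -9.17 Fz -3.43 mom [-0.56  2.23  0.02] open 0.0440 g 30.0
   bar row 229.0 centre along 14.90
15 False t32.91 along 13.90 lat 0.01 z 151.57 mm Fx -9.04 Fz -2.84 mom [-0.6   2.29  0.03] open 0.0436 g 30.0
   bar row 229.0 centre along 15.35
15.5 False t33.26 along 14.41 lat 0.02 z 151.59 mm Fx -8.20 Fz -2.58 mom [-0.6   2.28  0.03] open 0.0439 g 30.0
   bar row 229.0 centre along 15.85
16 False t33.61 along 14.84 lat 0.02 z 151.58 mm Fx -9.14 Fz -2.52 mom [-0.59  2.38  0.01] open 0.0437 g 30.0
   bar row 230.0 centre along 15.65
```

```bash
python3 - <<'E'
from h import *
for n in("r0","r1","r2","r3"):
    im=cv2.imread(f"pics/{n}.png");h=cv2.cvtColor(im,cv2.COLOR_BGR2HSV);H,S,V=cv2.split(h)
    br=(H>10)&(H<28)&(S>110); rd=((H<8)|(H>172))&(S>150)&(V>60); g=(H>45)&(H<95)&(S>70)
    o=[]
    for x in(262,282,302): 
        y=np.nonzero(br[180:300,x])[0]+180; o.append((y.min(),y.max()) if len(y) else None)
    y=np.nonzero(rd[180:260,275:290].any(1))[0]+180
    print(n,"brass cols",o,"red",y.min(),y.max())
    # nose bottom, rod rows on col 282 : non-green gap between greens
    print("   green col 282:",''.join('g' if v else 'b' if b else '.' for v,b in zip(g[200:305,282],br[200:305,282])))
    print("   green col 267:",''.join('g' if v else 'b' if b else '.' for v,b in zip(g[200:305,267],br[200:305,267])))
    # bail plate near end (bottom of plate top, col 244): gradient
    c=cv2.cvtColor(im,6)[225:305,244].astype(int);print("   plate col",c[::2].tolist())
E
```

```text
r0 brass cols [(np.int64(227), np.int64(251)), (np.int64(210), np.int64(238)), (np.int64(227), np.int64(251))] red 211 234
   green col 282: ggggggggggb........................bbbbggggggggggggggg................ggggggggg..........................
   green col 267: ggggggggggggggggggggggggggg.bbbbbbbbbbbbbbbbbbbbbbbbbg...................................................
   plate col [158, 150, 103, 73, 71, 71, 71, 71, 96, 148, 151, 152, 150, 152, 150, 131, 83, 82, 81, 82, 82, 84, 111, 133, 97, 81, 79, 79, 79, 81, 82, 81, 125, 159, 163, 168, 161, 160, 162, 165]
r1 brass cols [(np.int64(228), np.int64(253)), (np.int64(241), np.int64(243)), (np.int64(228), np.int64(253))] red 216 240
   green col 282: ggggggggggggggg..........................bbb.ggggggggggggg................gggggggggg.....................
   green col 267: gggggggggggggggggggggggggggg.bbbbbbbbbbbbbbbbbbbbbbbbb.ggg...............................................
   plate col [170, 165, 141, 84, 80, 79, 76, 77, 68, 57, 57, 77, 81, 82, 81, 79, 83, 84, 85, 86, 83, 81, 85, 83, 83, 84, 85, 82, 83, 82, 82, 82, 85, 86, 139, 165, 1
[... 426 characters left out ...]
 78, 73, 58, 58, 57, 57, 77, 83, 82, 81, 81, 84, 84, 86, 86, 83, 82, 84, 84, 82, 86, 85, 85, 83, 83, 84, 83, 84, 87, 144, 167, 168, 165, 165, 174]
r3 brass cols [(np.int64(230), np.int64(254)), (np.int64(212), np.int64(254)), (np.int64(230), np.int64(254))] red 212 228
   green col 282: ggggggggggggb.................bbbbbbbbbbbbbbbbbbbbbbbbb.ggg................gggggggggggggggggggggggggg....
   green col 267: ggggggggggggggggggggggggggggggggggggggbbbbbbbbbbbbbbbbb.ggg................ggggggggg.....................
   plate col [177, 176, 144, 87, 81, 76, 60, 57, 58, 55, 57, 73, 82, 84, 84, 83, 84, 86, 86, 85, 83, 83, 82, 85, 83, 85, 85, 84, 84, 83, 84, 85, 83, 84, 129, 172, 167, 167, 166, 167]
```

```bash
python3 - <<'E'
from h import *
ci=robot.camera_info("wrist")
A=lambda r,z,c=282:((cast(ci,(c,r),z)-CAN)@HX*1e3).round(2)
print("cheek front",A(237.5,.167,267),"bar back top",A(229,.1597),A(229,.159),"nose front z.169",A(300.5,.169), "keeper top", A(228,.17))
print("TCP->px",proj(ci,[robot.get_state()["ee_pos"]]));st("now")
print("bar visible front edge",A(254.5,.1597),A(254.5,.147),"lip rear(hidden by rod?)", A(275,.169,267))
s=proj(ci,[CAN+HX*x+[0,0,z] for x,z in((.002,.169),(.0179,.167),(-.0221,.169))]);print(s)
E
```

```text
cheek front 20.24 bar back top 23.2 22.97 nose front z.169 -20.13 keeper top 27.11
TCP->px [[283.59518395 237.54292799]]
now t33.66 along 14.82 lat 0.01 z 151.56 mm Fx -7.66 Fz -2.78 mom [-0.64  2.38 -0.  ] open 0.0436 g 30.0
bar visible front edge 6.47 1.29 lip rear(hidden by rod?) -3.02
[[283.64855729 267.34576326]
 [283.68240605 241.23367945]
 [283.58746718 303.36953682]]
```

From the cheek front (20.2) and the nose front (-20.1), the seat lies at +1.0 on my scale. So the bar is about 11.8 mm back, essentially at the stop, with 8 to 9 N as the task predicts. Now I'll lift gently, guarding against the lip.

```bash
python3 - <<'E'
from h import *
b=CAN+HX*.016
ok=True
for z in(.155,.159,.165,.172,.181):
    hit=robot.move_linear(b+[0,0,z],velocity=.02,threshold=6); st(f"z{z} {hit}")
    if hit: ok=False;break
cv2.imwrite("pics/l.png",robot.grab_frame("wrist")[:,:,::-1])
E
```

```text
z0.155 False t33.95 along 14.90 lat -0.05 z 154.56 mm Fx -10.42 Fz 0.65 mom [-0.7   2.55 -0.01] open 0.0437 g 30.0
z0.159 True t34.16 along 13.87 lat -0.08 z 156.06 mm Fx -5.35 Fz 1.47 mom [-0.39  1.52  0.01] open 0.0441 g 30.0
```

```bash
python3 - <<'E'
from h import *
robot.pause(.1)
for i in range(3): st("now"); robot.pause(.03)
ci=robot.camera_info("wrist")
for n in("r3","l"):
    im=cv2.imread(f"pics/{n}.png");H,S,V=cv2.split(cv2.cvtColor(im,cv2.COLOR_BGR2HSV))
    br=(H>10)&(H<28)&(S>110); rd=((H<8)|(H>172))&(S>150)&(V>60); g=(H>45)&(H<95)&(S>70)
    for x in(262,267,282,302): print(n,x,''.join('g' if v else 'r' if r else 'b' if b else '.' for v,b,r in zip(g[200:305,x],br[200:305,x],rd[200:305,x])))
    print(cv2.cvtColor(im,6)[265:305,244].tolist())
    ys,xs=np.nonzero(br[225:262,225:340]);print(np.percentile(xs+225,[1,99]))
E
```

```text
now t34.31 along 13.35 lat -0.09 z 155.45 mm Fx -6.89 Fz 2.84 mom [-0.38  1.51  0.  ] open 0.0439 g 30.0
now t34.34 along 13.33 lat -0.10 z 155.41 mm Fx -5.22 Fz 1.22 mom [-0.47  1.62 -0.01] open 0.0439 g 30.0
now t34.38 along 13.29 lat -0.10 z 155.36 mm Fx -5.28 Fz 0.91 mom [-0.45  1.57  0.03] open 0.0435 g 30.0
r3 262 ..............................bbbbbbbbbbbbbbbbbbbbbbbbb..................................................
r3 267 ggggggggggggggggggggggggggggggggggggggbbbbbbbbbbbbbbbbb.ggg................ggggggggg.....................
r3 282 ggggggggggggbrrrrrrrrrrrrrrrr.bbbbbbbbbbbbbbbbbbbbbbbbb.ggg................gggggggggggggggggggggggggg....
r3 302 ..............................bbbbbbbbbbbbbbbbbbbbbbbbb..................................................
[83, 83, 83, 84, 82, 86, 85, 85, 83, 82, 85, 86, 85, 85, 84, 81, 84, 84, 83, 82, 84, 83, 85, 84, 83, 84, 84, 87, 129, 174, 172, 168, 167, 168, 167, 167, 166, 165, 167, 169]
[257. 308.]
l 262 .............................bbbbbbbbbbbbbbbbbbbbbbbbbb..................................................
l 267 gggggggggggggggggggggggggggggggggggbbbbbbbbbbbbbbbbbbbb.gg.................gggg..........................
l 282 ggggggggggggggg.rrrrrrrrrrrrrr.bbbbbbbbbbbbbbbbbbbbbbbb.ggg................gggggggggggggggggggg..........
l 302 ..............................bbbbbbbbbbbbbbbbbbbbbbbbb..................................................
[84, 82, 83, 83, 84, 85, 84, 84, 82, 84, 85, 84, 85, 85, 84, 84, 83, 81, 84, 84, 82, 84, 83, 83, 85, 83, 84, 88, 122, 163, 166, 167, 167, 166, 164, 165, 171, 174, 173, 168]
[257. 308.]
```

No lip contact: that would pull the tool down, but Fz went up, as a leaning keeper would cause. The bar still moves rigidly with the gripper. I'll push back to the stop and continue lifting with a slightly wider guard.

```bash
python3 - <<'E'
from h import *
b=CAN+HX*.0158
print(robot.move_linear(b+[0,0,.1557],velocity=.01,threshold=7)); st("pushed")
for z in(.158,.160,.163,.166,.169,.172,.176,.181):
    hit=robot.move_linear(b+[0,0,z],velocity=.02,threshold=11); s=st(f"z{z} {hit}")
    if hit or s["force"][2]<-11: break
cv2.imwrite("pics/l2.png",robot.grab_frame("wrist")[:,:,::-1])
E
```

```text
False
pushed t34.80 along 15.02 lat -0.07 z 155.31 mm Fx -7.17 Fz 0.11 mom [-0.65  1.95  0.  ] open 0.0439 g 30.0
z0.158 False t35.07 along 15.03 lat -0.06 z 157.66 mm Fx -7.51 Fz -0.82 mom [-0.57  1.97  0.01] open 0.0436 g 30.0
z0.16 False t35.32 along 15.04 lat -0.03 z 159.63 mm Fx -7.81 Fz -1.46 mom [-0.59  1.96  0.05] open 0.0437 g 30.0
z0.163 False t35.62 along 15.04 lat -0.01 z 162.74 mm Fx -8.35 Fz -0.63 mom [-0.6   2.17  0.01] open 0.0438 g 30.0
z0.166 False t35.92 along 15.09 lat -0.04 z 165.73 mm Fx -8.61 Fz -0.31 mom [-0.64  2.08  0.01] open 0.0440 g 30.0
z0.169 False t36.22 along 15.09 lat -0.04 z 168.72 mm Fx -7.99 Fz 0.37 mom [-0.61  1.98  0.01] open 0.0436 g 30.0
z0.172 False t36.52 along 15.70 lat -0.02 z 171.83 mm Fx -3.50 Fz -3.34 mom [-0.29  1.05  0.01] open 0.0440 g 30.0
z0.176 False t36.87 along 16.72 lat 0.07 z 176.86 mm Fx -1.48 Fz 4.33 mom [-0.06  0.39  0.01] open 0.0438 g 30.0
z0.181 False t37.27 along 15.80 lat -0.04 z 180.95 mm Fx 0.81 Fz -4.14 mom [-0.02 -0.03 -0.01] open 0.0438 g 30.0
```

It's off the hook: Fx is about 0 and Fz about -4 N, just the can's weight. Now out over the nose, then up, across, and measure how the can hangs in the grip.

```bash
python3 - <<'E'
from h import *
robot.move_linear(CAN-HX*.068+[0,0,.181],velocity=.1); robot.pause(.15); st("out")
p=CAN-HX*.068; robot.move_linear(p+[0,0,.225],velocity=.15)
robot.move_linear(NEST+[0,0,.225],velocity=.15); robot.pause(.3); s=st("over")
ci=robot.camera_info("wrist"); im=robot.grab_frame("wrist")[:,:,::-1].copy(); cv2.imwrite("pics/o.png",im)
cv2.imwrite("pics/os.png",robot.grab_frame("scene")[:,:,::-1])
H,S,V=cv2.split(cv2.cvtColor(im,cv2.COLOR_BGR2HSV)); br=(H>10)&(H<28)&(S>110); T=s["ee_pos"]
gr=cv2.cvtColor(im,6)
for x in(262,272,292,302):
    y=np.nonzero(br[215:275,x])[0]+215; print(x,y.min(),y.max(),gr[248:285,x].tolist())
for x in(242,247,318,323): print(x,gr[225:300,x].tolist())
A=lambda r,dz:((cast(ci,(282,r),T[2]+dz)-T)@HX*1e3).round(2)
print("bar front top@254.5",A(254.5,.008),"rod@267",A(267,.039),"plate lo@293",A(293,.044),"TCPz",T)
E
```

```text
out t38.46 along -67.68 lat 0.10 z 180.85 mm Fx 0.25 Fz -3.55 mom [ 0.03 -0.04  0.01] open 0.0435 g 30.0
over t40.84 along -83.31 lat -222.87 z 225.04 mm Fx 0.84 Fz -3.30 mom [ 0.06 -0.02 -0.02] open 0.0437 g 30.0
262 229 254 [59, 58, 56, 59, 58, 60, 62, 74, 82, 84, 79, 67, 61, 66, 70, 71, 74, 80, 100, 138, 164, 159, 148, 122, 80, 72, 74, 83, 84, 87, 84, 80, 81, 82, 83, 85, 88]
272 230 254 [59, 60, 56, 58, 61, 59, 61, 75, 85, 83, 79, 66, 63, 67, 71, 73, 73, 80, 92, 124, 150, 145, 124, 83, 74, 72, 74, 83, 85, 88, 87, 84, 81, 84, 85, 84, 84]
292 230 254 [60, 60, 60, 61, 59, 58, 60, 72, 83, 85, 79, 64, 63, 67, 70, 72, 75, 79, 85, 88, 86, 84, 79, 77, 74, 71, 73, 83, 86, 87, 85, 82, 84, 84, 82, 84, 82]
302 230 254 [61, 60, 59, 59, 60, 59, 63, 76, 87, 86, 81, 65, 62, 68, 70, 73, 77, 79, 84, 88, 83, 83, 81, 77, 74, 71, 72, 81, 82, 82, 83, 86, 85, 82, 82, 84, 83]
242 [86, 85, 84, 84, 86, 85, 84, 82, 80, 77, 67, 47, 44, 52, 51, 49, 51, 53, 53, 53, 54, 57, 70, 75, 77, 77, 77, 77, 78, 77, 76, 77, 80, 80, 79, 80, 79, 80, 80, 80, 77, 75, 77, 80, 80, 82, 80, 77, 79, 77, 79, 82, 80, 79, 79, 79, 77,
[... 422 characters left out ...]
 71, 73, 72, 72, 72, 72, 70, 72, 73, 71, 72, 73, 71, 72, 66, 82, 123, 144, 148, 148, 149, 146, 126, 86, 78, 77, 79, 78, 80, 80, 80, 82, 80, 82, 79, 78, 77, 79, 81, 81, 79, 80, 79, 79, 81, 81, 79, 80, 79, 78, 78, 77, 78, 78, 79, 78, 79, 78, 81, 79, 77, 79, 80, 85, 83, 83, 79, 80, 80]
323 [84, 82, 81, 79, 81, 81, 82, 84, 81, 78, 71, 55, 46, 54, 61, 69, 68, 71, 70, 71, 72, 89, 122, 144, 148, 147, 150, 149, 146, 140, 119, 84, 81, 80, 81, 80, 80, 82, 79, 79, 77, 76, 79, 79, 79, 78, 78, 80, 79, 79, 80, 80, 80, 80, 78, 79, 78, 79, 78, 77, 77, 78, 79, 77, 78, 78, 79, 80, 81, 84, 83, 81, 83, 84, 83]
bar front top@254.5 -8.42 rod@267 -2.77 plate lo@293 -15.26 TCPz [ 0.54691352 -0.11066126  0.22503793]
```

```bash
python3 - <<'E'
from h import *
im=cv2.imread("pics/o.png");ci=robot.camera_info("wrist");T=robot.get_state()["ee_pos"]
h=cv2.cvtColor(im,cv2.COLOR_BGR2HSV)
print("pred lid back/ctr, bottom back, stub(+21)",proj(ci,[T+HX*x+[0,0,z] for x,z in((.028,-.076),(0,-.076),(.028,-.136),(.021,-.076))]).round(1).tolist())
for r in range(110,232,3): print(r,[tuple(int(v) for v in h[r,x]) for x in(275,283,291)])
for r in(150,165,180,195): print(r,cv2.cvtColor(im,6)[r,225:345:2].tolist())
E
```

```text
pred lid back/ctr, bottom back, stub(+21) [[283.4, 176.2], [283.4, 208.2], [283.3, 167.2], [283.4, 184.4]]
110 [(13, 39, 175), (13, 41, 181), (15, 39, 171)]
113 [(16, 40, 177), (14, 37, 173), (14, 39, 183)]
116 [(15, 40, 178), (15, 40, 180), (14, 39, 178)]
119 [(14, 39, 178), (14, 38, 180), (15, 38, 175)]
122 [(15, 39, 181), (15, 39, 169), (13, 40, 174)]
125 [(14, 39, 183), (16, 41, 170), (15, 40, 179)]
128 [(14, 38, 179), (14, 38, 173), (14, 39, 181)]
131 [(14, 39, 175), (16, 39, 176), (15, 40, 177)]
134 [(15, 39, 181), (14, 41, 175), (15, 40, 178)]
137 [(13, 38, 183), (14, 39, 175), (14, 37, 171)]
140 [(16, 38, 167), (16, 39, 164), (16, 37, 164)]
143 [(70, 114, 96), (69, 110, 97), (69, 112, 96)]
146 [(69, 110, 97), (70, 113, 95), (69, 114, 96)]
149 [(70, 114, 96), (69, 112, 96), (69, 112, 96)]
152 [(70, 115, 95), (69, 107, 69), (70, 111, 92)]
155 [(10, 26, 29), (160, 23, 33), (30, 9, 28)]
158 [(158, 54, 19), (30, 39, 13), (30, 18, 14)]
161 [(6, 51, 25), (24, 47, 27), (10, 32, 24)]
164 [(10, 28, 27), (165, 23, 22), (0, 12, 22)]
167 [(170, 32, 24), (10, 28, 27), (0, 31, 25)]
170 [(18
[... 1401 characters left out ...]
21, 24, 20, 22, 21, 26, 20, 15, 17, 25, 51, 80, 78, 76, 78, 77, 78, 77, 145, 157, 163, 168, 171, 173, 167, 164, 170, 167, 163]
180 [169, 169, 163, 166, 168, 164, 160, 163, 162, 167, 107, 77, 79, 79, 78, 31, 19, 13, 51, 74, 80, 82, 86, 114, 137, 161, 180, 175, 155, 150, 163, 176, 165, 150, 135, 95, 77, 75, 73, 60, 38, 21, 12, 20, 68, 75, 78, 77, 73, 150, 165, 165, 163, 163, 161, 161, 168, 167, 164, 163]
195 [165, 163, 165, 166, 168, 164, 162, 165, 165, 167, 125, 77, 78, 78, 78, 148, 153, 147, 149, 150, 174, 180, 174, 173, 173, 176, 176, 172, 170, 142, 163, 171, 175, 177, 174, 171, 174, 175, 163, 149, 150, 146, 165, 95, 74, 74, 73, 74, 83, 161, 168, 167, 175, 171, 165, 164, 167, 161, 164, 162]
```

The lid's back edge is at row 178.5 (176.2 predicted) and the can's bottom edge at row 169.5 (167.2 predicted). Both give an offset of about -2 mm along the hook axis, so the can hangs upright. I'll correct by +2 mm and lower by feel.

```bash
python3 - <<'E'
from h import *
n=NEST+HX*.002
robot.move_linear(n+[0,0,.225],velocity=.05); robot.move_linear(n+[0,0,.166],velocity=.08); robot.pause(.2); st("above")
hit=robot.move_linear(n+[0,0,.139],velocity=.02,threshold=4); robot.pause(.1); st(f"down {hit}")
E
```

```text
above t42.28 along -81.21 lat -223.19 z 166.40 mm Fx -0.68 Fz -4.11 mom [ 0.02 -0.04  0.  ] open 0.0440 g 30.0
down True t43.39 along -81.25 lat -223.14 z 144.02 mm Fx 0.53 Fz 5.49 mom [-0.16 -0.07  0.03] open 0.0435 g 30.0
```

Contact came at TCP z 144.0, exactly the predicted floor height. Releasing, retreating and checking.

```bash
python3 - <<'E'
from h import *
robot.gripper_to(.07); robot.pause(.2); st("rel")
p=robot.get_state()["ee_pos"]; robot.move_linear([p[0],p[1],.26],velocity=.12)
t=NEST-.07*HX; robot.move_linear([t[0],t[1],.36],velocity=.15); robot.pause(.2)
ci=robot.camera_info("wrist");im=robot.grab_frame("wrist")[:,:,::-1].copy();cv2.imwrite("pics/f.png",im)
H,S,V=cv2.split(cv2.cvtColor(im,cv2.COLOR_BGR2HSV))
print("pred rod top",proj(ci,[NEST+[0,0,z] for z in(.188,.187,.183)]),"lid",proj(ci,[NEST+[0,0,.068]]))
u=proj(ci,[NEST+[0,0,.188]])[0].astype(int);g=cv2.cvtColor(im,6)
print(u,"row",g[u[1],u[0]-32:u[0]+33].tolist());print("col",g[u[1]-30:u[1]+31,u[0]].tolist())
ex=NEST+np.cross([0,0,1],HX)*.019
v=proj(ci,[ex+[0,0,.188],ex+HX*.013+[0,0,.188],ex-HX*.013+[0,0,.188]]);print(v);c=int(round(v[0][0]));print("platecol",c,g[u[1]-30:u[1]+31,c].tolist(),g[u[1]-30:u[1]+31,566-c].tolist())
rd=((H<8)|(H>172))&(S>150)&(V>60)
print(robot.get_state()["time"])
E
```

```text
rel t44.20 along -82.08 lat -222.84 z 143.29 mm Fx 0.46 Fz 0.03 mom [-0.03 -0.   -0.06] open 0.0700 g 0.0
pred rod top [[283.82135308 124.59595148]
 [283.8204224  124.59243821]
 [283.81674904 124.57857159]] lid [[283.73669282 124.27636547]]
[283 124] row [154, 149, 114, 82, 72, 73, 72, 74, 74, 71, 44, 47, 109, 143, 151, 151, 148, 138, 134, 143, 146, 145, 145, 145, 144, 145, 146, 145, 145, 144, 144, 145, 144, 135, 142, 145, 144, 144, 145, 144, 144, 145, 144, 145, 144, 145, 145, 148, 148, 150, 149, 145, 98, 47, 24, 32, 63, 72, 72, 72, 72, 72, 72, 94, 138]
col [74, 73, 74, 75, 73, 66, 45, 31, 29, 63, 108, 128, 121, 119, 119, 118, 118, 106, 88, 91, 124, 166, 168, 154, 123, 114, 114, 129, 146, 155, 144, 121, 101, 73, 55, 78, 126, 159, 136, 92, 80, 72, 59, 58, 59, 57, 57, 58, 56, 44, 13, 10, 12, 20, 34, 36, 38, 36, 35, 40, 65]
[[266.49248418 124.57379956]
 [266.36159637 112.2383667 ]
 [266.62105631 136.69099198]]
platecol 266 [76, 75, 75, 77, 77, 75, 77, 75, 74, 73, 75, 76, 75, 72, 58, 44, 45, 95, 143, 148, 150, 148, 149, 150, 151, 151, 153, 149, 149, 151, 151, 149, 151, 151, 149, 148, 147, 146, 146, 147, 146, 129, 80, 34, 32, 44, 55, 69, 74, 70, 73, 71, 70, 69, 68, 70, 70, 69, 71, 70, 70] [74, 74, 74, 74, 73, 73, 74, 73, 73, 77, 75, 72, 65, 49, 29, 27, 35, 93, 140, 147, 148, 147, 147, 150, 151, 152, 151, 148, 147, 150, 150, 149, 150, 149, 148, 147, 145, 145, 145, 147, 147, 128, 70, 21, 6, 15, 25, 31, 37, 36, 37, 34, 36, 38, 35, 37, 35, 34, 33, 34, 44]
46.5417
```

The final check shows the bail top within 1.5 mm of the nest's axis and the right size, so it's at the right height. The can stands upright on the floor and is released. Handing in.

```bash
python3 -c "
from rig import robot
print(robot.sign_off())"
```

```text
the job is handed in; nothing more can be done
None
```

The can is off the hook and standing upright on the floor of the empty green nest, released and about 1.5 mm off centre by camera; I handed the job in at about 46.5 s of the 70 s and no verdict came back.

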